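Third hand for refitting a pot handle

TASK

I am going to screw the loose handle back on the pot from inside, so first lift the lid off by its knob and set it down, knob up, on the round cork mat without dropping it. Then pick up the loose handle and press its steel plate squarely onto the rubber cushion on the pot's empty side, upright and centred on it, with a steady push of about 9 newtons (half-way or so into the cushion, never squeezing it hard against its stop). Finish while still holding and pressing it there, do not let go; leave the other things on the worktop where they are.

Things in the scene. Friction and masses are not known exactly. Their poses are not given: they have to be found in the camera images.
- pot: Steel pot, 146 mm across, rim 90 mm above the worktop, fixed on a 160 mm stand: it cannot move. Origin on its axis at worktop height, z up. Its -x side, roughly towards the robot, lacks its handle and has a steel block (72 mm wide, 48 high, face 90 mm from the axis) holding the rubber cushion; on the +x side an identical handle is already fixed.
- seat (a point): Centre of the outer face of the rubber cushion on the pot: an upright face 60 mm wide, 36 mm high, centre 58 mm above the worktop and 106 mm from the pot's axis when not pressed. Axes as the pot's: x points into the pot (the direction to press), y along the width, z up.
- cushion (a joint): How far the cushion is pressed into its block, in m: 0 free, 0.014 at its hard stop. It yields like a spring of 1000 N/m (1 N for each mm, from 0), so 9 N presses it 9 mm in.
- lid: Loose round steel lid lying on the pot, 150 mm across. Origin at the centre of its underside (a 122 mm disc, 5 mm deep, that drops loosely into the pot, so the origin is 85 mm above the worktop at the start); z up through the knob. About 0.25 kg.
- lid_knob (a point): Centre of the lid's round dark wooden knob, 28 mm across and 23 mm high; 40 mm above the lid's origin. The lid's flat top is 29 mm below this point.
- mat: Round cork mat, 180 mm across, 6 mm thick, fixed flat on the worktop, to the left or to the right of the pot. Origin at the centre of its underside.
- handle: Loose stub handle standing on plate and heel, across the pot from the mat. Along its x: heel (-36 to -26 mm; 34 wide, 40 high), dark wooden grip bar (-26 to 26; 24 wide in y; z 8 to 32), steel plate (26 to 36; 64 wide, 40 high), turned away from the robot. Origin under the bar's middle at the underside's height; z up. About 0.12 kg.
- handle_face (a point): Centre of the plate's outer face, which goes against the cushion: at x 36, y 0, z 20 mm in the handle's frame, same axes; x points out of the face.
- egg_timer: Bystander, to be left alone: white wind-up kitchen timer, 69 mm across, 56 mm high. Origin under its middle.
- espresso_cup: Bystander, to be left alone: small white cup with an ear, 51 mm high. Origin under its middle.
- tin_half: Bystander, to be left alone: short round food tin, 75 mm across, 58 mm high. Origin under its middle.
- teaspoon: Bystander, to be left alone: steel teaspoon lying flat, 132 mm long. Origin under its middle.
- fish_tin: Bystander, to be left alone: flat oblong tin, 63 x 105 x 23 mm. Origin under its middle.
- mustard_jar: Bystander, to be left alone: round glass jar with a yellow lid, 66 mm across, 94 mm high. Origin under its middle.
Not all that is in view belongs to the job. Leave any turquoise or yellow look-alike of the handle alone. There is more than one size of the mat; the job needs the larger.

How it is judged:
By the outcome, as a careful person would: the job done as asked, in the order asked, and still so for the second after the job is handed in, while the arm keeps its last pose, push and grip.
It also fails if it takes over 64 s, if anything falls off the work surface, if the arm or the gripper's body presses on something with over 40 N, if the wrist force passes 120 N, or if a joint passes its speed limit or range.

ROBOT

A 6-joint arm with a two-finger parallel gripper is mounted at the origin on a cart in front of the work surface, level with it; the furniture and walls round the work are solid. World frame = base frame: x ahead of the robot, y to its left, z up, the work surface at z = 0. Lengths are in mm, angles in degrees, forces in N, time in s.
With the tool pointing down it reaches from about 350 to 850 mm from the base axis. Payload 8.1 kg.
Tool frame: the origin (TCP) lies at the very end of the fingers, on their centre line; the grasp point (between the pads) lies 19 mm behind it (r.grip_point_offset is the distance from the TCP to the grasp point, in mm); z points along the fingers, y is the line along which they close (so a half turn about z gives the same grasp; the last joint's range is limited). The gripper opens to 85 mm and grips with 20 to 120 N. Pads are 22 mm wide; open, the fingers measure 114 mm over their backs; the gripper's body (76 mm by 85 mm) begins 54 mm behind the grasp point. The pads swing forward as they close: fully open they stand 13 mm farther back than shut.
Start: joints at [59.966, 7.471, 85.268, -0, 87.261, -4.893], TCP at [254.892, 543.172, 231.292] pointing down, gripper open.
Joint ranges: [-169.43, 169.43], [-51.17, 129.36], [1.28, 143.12], [-76.62, 256.62], [0, 156.53], [-152.29, 152.29]. Speed limits (degrees/s): [136.94, 136.94, 159.86, 180, 180, 180].

INTERFACE

Orientations are given as [roll, pitch, yaw] about the fixed x, y, z axes, in that order (R = Rz(yaw) Ry(pitch) Rx(roll)).
In Python, from bench import status, eyes, r gives the robot as it stands.
- The arm moves only by the shell command python3 -m handwheel 'ROWS' [FORCE]. ROWS is a JSON object whose one key "series" holds a list that holds one entry, the list of rows, each a list of 7 numbers: the shift along the tool's x, y, z in cm, then the turn, a rotation vector about the tool's x, y, z in rad, then the opening, from 0 (shut) to 1 (fully open). In form: {"series": [[[tx, ty, tz, rx, ry, rz, claw], ...]]}. A call has 1 to 12 rows; each row is the pose to reach, as a shift and turn from the pose commanded when the call began, along the tool's axes at that moment; what a row does not reach only later rows make up. A row lasts 1/8 s, in which the tool goes at most 62.5 mm and 10.7 degrees, less where a joint would pass 70% of its speed; a pose out of reach is approached as far as the arm can. A call with a gripper value outside its range is refused whole. The fingers move at their own pace and stop on an object; FORCE is the grip in N (left out, the last holds). Time passes only in rows, so rows that repeat a pose let the fingers close. It gives the time, the measured TCP pose, the force, the opening and the grip force at its end, in the units of the state.
- status.sense(): the state, without advancing time (a new reading comes with each control period).
- eyes.snapshot(name): name is "side" or "top" or "wrist"; returns a dict with "img" (480x640x3 uint8, red, green, blue), "mtx" (3x3 intrinsics, pixels), "k1" (the pictures are not rectified: a ray, as slopes to the right and down, at radius r is drawn at 1 + k1 r^2 times it, then the intrinsics apply), "R" (3x3) and "t" (3): a world point X has camera coordinates R X + t. Camera axes: x right, y down, z forward; pixel columns grow to the right and rows downward; lengths in mm; the calibration is good to about 2 mm. A picture is of the moment at which its call begins. There is no depth.
- r.hand_in(): hands the job in; it is judged then, once.
The state is a dict: "time": time; "joint_pos": joint angles; "qd": joint speeds; "joint_efforts": joint torques, N m; "tool_pos": TCP position; "tcp_rot": TCP orientation; "ft_force": force on the tool from outside, world axes, zero at the start; "wrist_torque": the same for the moment, N m; "finger_gap": finger opening in mm; "grip_force": force on a finger pad.
Only numpy, scipy, OpenCV 4.12 (cv2) and the standard library are available. Lean on these libraries where they do the work, as an engineer would, in place of code of your own. Each camera call takes 0.05 s, during which the arm holds its last target. There are 200 camera calls.

## Working session

There is one attempt and no reset: what is moved stays moved. The work goes in short steps, Python scripts to look and compute and a shell command to move; the robot and the scene stay as the last step left them, time stands still between calls to the robot, and variables do not carry over. Pictures are saved under pics/ and viewed, at most 10 in all, crops included, and the job is handed in when it is done.

```bash
ls; mkdir -p pics; cat > h.py <<'E'
import numpy as np, cv2
from scipy.spatial.transform import Rotation as Ro
from bench import status, eyes, r
def snap(n,f=None):
    s=eyes.snapshot(n)
    if f: cv2.imwrite('pics/'+f,s['img'][:,:,::-1])
    return s
def cal(s): return np.array(s['mtx'],float),np.array([s['k1'],0,0,0],float),np.array(s['R'],float),np.array(s['t'],float)
def ray(s,uv):
    K,d,R,t=cal(s)
    p=cv2.undistortPoints(np.array(uv,float).reshape(-1,1,2),K,d).reshape(-1,2)
    return -R.T@t, np.c_[p,np.ones(len(p))]@R
def at(s,uv,z):
    c,v=ray(s,uv); return c+v*((z-c[2])/v[:,2])[:,None]
def proj(s,X):
    K,d,R,t=cal(s); return cv2.projectPoints(np.array(X,float).reshape(-1,1,3),cv2.Rodrigues(R)[0],t,K,d)[0].reshape(-1,2)
E
python3 - <<'E'
from h import *
np.set_printoptions(precision=2,suppress=True)
for n in('top','side'):
    s=snap(n,n+'0.png'); K,d,R,t=cal(s); print(n,-R.T@t,R[2],K[0,0],d[0])
print(status.sense())
E
```

```text
pics
top [ -20.11  263.16 1368.51] [ 0.39 -0.2  -0.9 ] 536.589590616043 -0.12220045106895272
side [-500.71  787.94 1091.56] [ 0.63 -0.49 -0.6 ] 510.8027444077002 -0.05470451319305942
{'time': 0.1, 'joint_pos': array([59.97,  7.51, 85.32,  0.  , 87.26, -4.89]), 'qd': array([-0.04, -0.05, -0.15,  0.02, -0.02, -0.09]), 'joint_efforts': array([  0.  , -57.1 , -50.19,  -0.  ,   0.01,   0.  ]), 'tool_pos': array([254.63, 542.73, 230.33]), 'tcp_rot': array([-179.9 ,   -0.01,  154.86]), 'ft_force': array([-0.19,  0.09, -0.03]), 'wrist_torque': array([ 0.02, -0.04, -0.01]), 'grip_force': 0.0, 'finger_gap': 85.69357002940988}
```

View pics/top0.png

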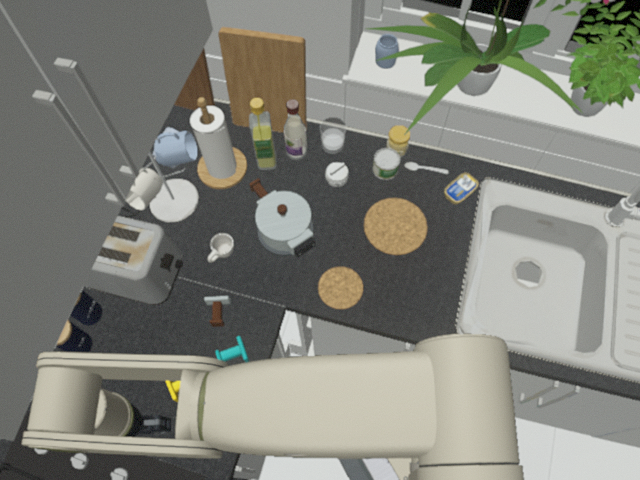

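View pics/side0.png

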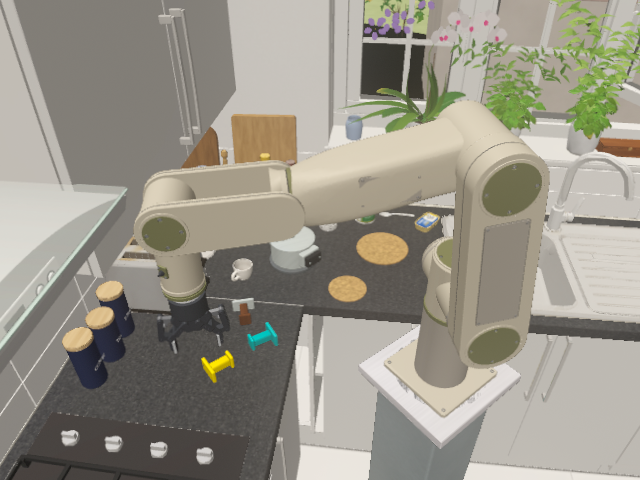

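The top picture shows the pot at about (284,222) with its knob at (282,209), its fixed handle at (260,188), and the cushion block at (303,242). The large mat is at (396,226). The dark loose handle is at (217,310) with its plate at (217,299), and the look-alikes are at (232,351) and (178,388). The side picture agrees. Next I'll look at an enlarged crop.

```bash
python3 - <<'E'
from h import *
np.set_printoptions(precision=1,suppress=True)
a=cv2.imread('pics/top0.png')[165:345,190:440]; cv2.imwrite('pics/topc.png',cv2.resize(a,None,fx=3.2,fy=3.2,interpolation=cv2.INTER_CUBIC))
s=snap('top'); 
for nm,uv,z in(('knob',(282,209),125),('mat',(396,226),6),('plate',(217,299),40),('gripend',(217,322),32),('block',(303,242),58)): print(nm,at(s,[uv],z))
img=cv2.cvtColor(s['img'],cv2.COLOR_RGB2HSV)
m=cv2.inRange(img,(8,70,90),(25,255,255)); n,l,st,c=cv2.connectedComponentsWithStats(m)
for i in range(1,n):
    if st[i,4]>800:
        cn=max(cv2.findContours((l==i).astype('uint8'),0,1)[0],key=len)[:,0]
        P=at(s,cn.astype(float)+0,6)[:,:2]; (e,rad)=cv2.minEnclosingCircle(P.astype('float32')); print('cork',st[i],e,rad)
E
```

```text
knob [[623.4  38.4 125. ]]
mat [[ 476.8 -239.8    6. ]]
plate [[514.2 294.5  40. ]]
gripend [[460.3 320.8  32. ]]
block [[540.4  23.3  58. ]]
cork [ 219   27   87  106 6856] (1183.9814453125, -158.8773193359375) 268.7240905761719
cork [175  68  39  56 916] (1199.0252685546875, 54.35032653808594) 123.3627700805664
cork [197 147  50  42 823] (905.01904296875, 108.58245086669922) 77.80966186523438
cork [ 364  197   64   58 2906] (480.7247009277344, -239.02000427246094) 92.16835021972656
cork [ 318  266   46   44 1559] (395.6978759765625, -9.6704740524292) 62.015140533447266
```

View pics/topc.png

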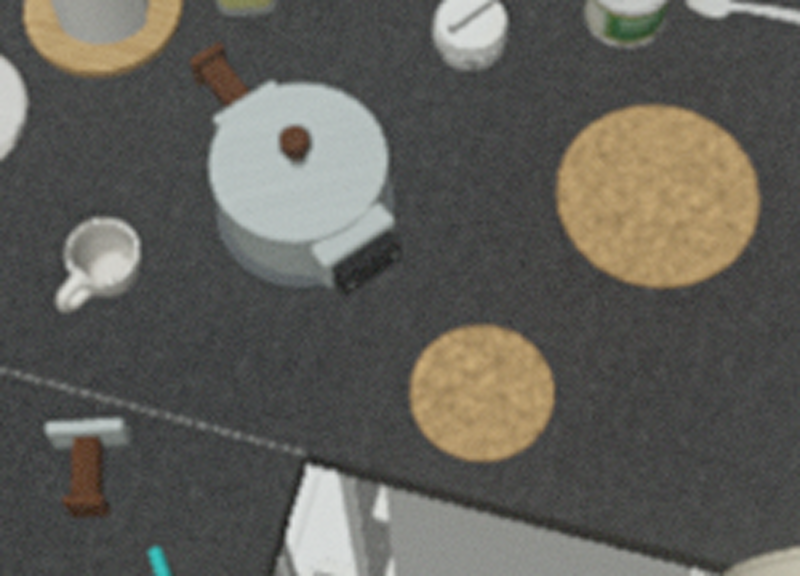

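```bash
cat >> h.py <<'E'
def mv(p,yaw,roll=180,pitch=0):
    q=status.sense(); A=Ro.from_euler('xyz',q['tcp_rot'],degrees=True); B=Ro.from_euler('xyz',[roll,pitch,yaw],degrees=True)
    print('shift cm',np.round(A.inv().apply(np.array(p)-q['tool_pos'])/10,2),'rot',np.round((A.inv()*B).as_rotvec(),3))
E
python3 - <<'E'
from h import *
np.set_printoptions(precision=2,suppress=True)
s=snap('wrist','w0.png'); K,d,R,t=cal(s); q=status.sense()
A=Ro.from_euler('xyz',q['tcp_rot'],degrees=True)
print('cam in tool',A.inv().apply(-R.T@t-q['tool_pos']),'axis',A.inv().apply(R[2]),K[0,0],K[:2,2])
s=snap('top')
f=lambda a:np.array(a)/3.2+[190,165]
P=at(s,f([(209,165),(219,123),(250,92),(300,83),(350,96),(380,128),(388,165),(310,240),(270,236),(225,203)]),96)[:,:2]
x,y=np.linalg.lstsq(np.c_[2*P,np.ones(len(P))],(P**2).sum(1),rcond=None)[0][:2]; print('lid',x,y,np.hypot(*(P-[x,y]).T))
print('fixed handle bar',at(s,f([(224,73)]),70),'knobc',at(s,f([(295,143)]),125))
print('blk top edge',at(s,f([(328,263),(393,222)]),82))
H=at(s,f([(46,422),(123,420),(128,432),(49,437)]),40); print('plate top',H); print('bar',at(s,f([(87,440),(86,490)]),32))
mv((430,290,300),154)
mv((600,60,300),160)
E
```

```text
cam in tool [  70.59   -1.91 -143.94] axis [-0.28  0.    0.96] 429.68782976034873 [317.7  233.95]
lid 622.0936460756818 38.4245784472796 [74.63 76.3  77.57 73.1  73.63 74.45 76.08 76.56 74.65 72.16]
fixed handle bar [[742.74  51.38  70.  ]] knobc [[621.32  38.91 125.  ]]
blk top edge [[530.53  58.95  82.  ]
 [537.    -5.62  82.  ]]
plate top [[535.81 321.36  40.  ]
 [506.4  264.8   40.  ]
 [495.03 265.59  40.  ]
 [522.76 324.47  40.  ]]
bar [[508.35 298.25  32.  ]
 [469.97 316.78  32.  ]]
shift cm [-26.61 -15.46  -6.91] rot [-0.   -0.    0.01]
shift cm [-51.77 -29.06  -6.9 ] rot [-0.   -0.   -0.09]
```

```bash
python3 -m handwheel '{"series": [[[-6,-3.5,-5,0,0,0,1],[-12,-7,-5,0,0,0,1],[-18,-11,-5,0,0,0,1],[-23,-14,-5,0,0,0,1],[-26.5,-15.5,-5,0,0,0,1],[-26.5,-15.5,-5,0,0,0,1],[-26.5,-15.5,-5,0,0,0,1]]]}'; python3 - <<'E'
from h import *
np.set_printoptions(precision=2,suppress=True)
s=snap('wrist','w1.png'); print(proj(s,[(487,308,32),(514,294,40)]),status.sense()['tool_pos'])
E
```

```text
time: 1.12
tool_pos: [429.0, 290.1, 281.2]
tcp_rot: [180.0, -0.0, 154.8]
ft_force: [0.3, 0.7, -0.4]
finger_gap: 85.0
grip_force: 0.0
[[362.05 236.3 ]
 [360.73 269.15]] [428.49 290.89 281.2 ]
```

View pics/w1.png

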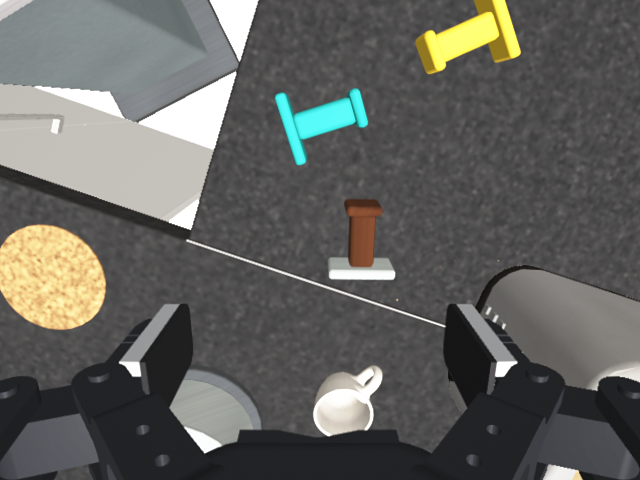

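The wrist picture shows the loose handle's bar at (362,240) and its plate at (362,265), which matches the top-view estimate to within a few mm. The plate lies nearly level in the picture, so the handle's yaw is about that of the tool less 180. Now to the knob.

```bash
python3 - <<'E'
from h import *
np.set_printoptions(precision=1,suppress=True)
s=snap('wrist'); H=at(s,[(331,258),(393,259),(395,270),(329,269)],40); print(H, 'c',H.mean(0))
d=H[1]-H[0]; print(np.degrees(np.arctan2(*d[:2][::-1])))
print(at(s,[(362,240),(362,215)],32))
mv((621.5,38.5,200),154.8); mv((621.5,38.5,105),154.8)
E
```

```text
[[491.1 273.9  40. ]
 [517.1 326.8  40. ]
 [528.2 324.3  40. ]
 [500.4 267.5  40. ]] c [509.2 298.1  40. ]
63.88714881671881
[[489.8 307.4  32. ]
 [467.2 317.2  32. ]]
shift cm [-28.2 -14.7   8.1] rot [ 0. -0.  0.]
shift cm [-28.2 -14.7  17.6] rot [ 0. -0.  0.]
```

```bash
python3 -m handwheel '{"series": [[[-5,-2.6,0,0,0,0,1],[-10,-5.2,1,0,0,0,1],[-15,-7.8,3,0,0,0,1],[-20,-10.4,5,0,0,0,1],[-25,-13,7,0,0,0,1],[-28.2,-14.7,8.1,0,0,0,1],[-28.2,-14.7,8.1,0,0,0,1],[-28.2,-14.7,8.1,0,0,0,1]]]}'; python3 - <<'E'
from h import *
np.set_printoptions(precision=2,suppress=True)
s=snap('wrist','w2.png'); print(proj(s,[(621.5,38.5,125)]))
mv((621.5,38.5,105),154.8)
E
```

```text
time: 2.22
tool_pos: [621.5, 39.2, 200.3]
tcp_rot: [180.0, -0.0, 155.0]
ft_force: [0.1, 0.0, 0.3]
finger_gap: 85.3
grip_force: 0.0
[[319.44 247.96]]
shift cm [-0.03 -0.09  9.57] rot [0. 0. 0.]
```

View pics/w2.png

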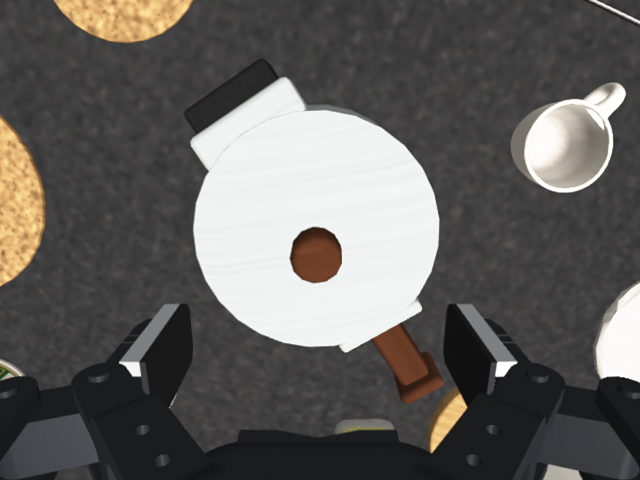

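The lid fills the middle, its rim spanning columns 194–439 and rows 106–346. The knob top is at (316,254), and the cushion's outer edge runs (185,111)–(264,60). I'll measure these, then descend.

```bash
python3 - <<'E'
from h import *
np.set_printoptions(precision=1,suppress=True)
s=snap('wrist'); g=cv2.cvtColor(s['img'],cv2.COLOR_RGB2HSV)
m=cv2.inRange(g,(0,100,40),(20,255,200)); n,l,st,c=cv2.connectedComponentsWithStats(m); i=l[255,316]; print('knob',st[i],c[i],at(s,[c[i]],134))
P=at(s,[(194,228),(439,228),(330,106),(316,346),(212,160),(415,150),(232,310),(420,290)],96)[:,:2]
x,y=np.linalg.lstsq(np.c_[2*P,np.ones(len(P))],(P**2).sum(1),rcond=None)[0][:2]; print('lid',x,y,np.hypot(*(P-[x,y]).T))
E=at(s,[(186,108),(262,60)],76); print(E); d=E[1]-E[0]; print(np.degrees(np.arctan2(d[1],d[0]))-90,np.linalg.norm(d))
B=at(s,[(192,141),(289,78)],82); d=B[1]-B[0]; print(B,np.degrees(np.arctan2(d[1],d[0]))-90)
print('hdl',at(s,[(391,338),(414,372)],70))
E
```

```text
knob [ 290  228   51   54 2163] [315.6 254.6] [[621.6  36.4 134. ]]
lid 621.8177855290492 37.055123288912 [74.2 73.7 74.7 76.  75.1 75.4 73.8 74.3]
[[521.6  -3.6  76. ]
 [516.9  50.3  76. ]]
4.9883162062474895 54.172921594022014
[[540.7  -8.2  82. ]
 [533.2  60.5  82. ]] 6.218192703894971
hdl [[721.5  49.3  70. ]
 [755.   54.1  70. ]]
```

```bash
python3 -m handwheel '{"series": [[[-0.1,-0.2,3,0,0,0,1],[-0.1,-0.2,6,0,0,0,1],[-0.1,-0.2,8.5,0,0,0,0.8],[-0.1,-0.2,9.5,0,0,0,0.6],[-0.1,-0.2,9.5,0,0,0,0.2],[-0.1,-0.2,9.5,0,0,0,0.1],[-0.1,-0.2,9.5,0,0,0,0.1],[-0.1,-0.2,9.5,0,0,0,0.1],[-0.1,-0.2,9.5,0,0,0,0.1]]]}' 50
```

```text
time: 3.45
tool_pos: [622.5, 35.2, 106.5]
tcp_rot: [180.0, 0.1, 154.9]
ft_force: [-1.5, 2.0, 6.2]
finger_gap: 25.6
grip_force: 49.8
```

```bash
python3 -m handwheel '{"series": [[[0,0,-0.5,0,0,0,0.1],[0,0,-1.5,0,0,0,0.1],[0,0,-3,0,0,0,0.1],[0,0,-4.5,0,0,0,0.1],[0,0,-6,0,0,0,0.1],[0,0,-6,0,0,0,0.1]]]}' 60; python3 - <<'E'
from h import *
mv((480,-239,150),154.8); snap('top','t3.png'); w=snap('wrist','w3.png')
E
```

```text
time: 4.2
tool_pos: [623.2, 35.1, 167.8]
tcp_rot: [179.9, 0.2, 154.9]
ft_force: [0.3, -0.4, -2.3]
finger_gap: 25.8
grip_force: 59.0
shift cm [  1.32 -30.9    1.73] rot [0.002 0.004 0.001]
```

View pics/w3.png

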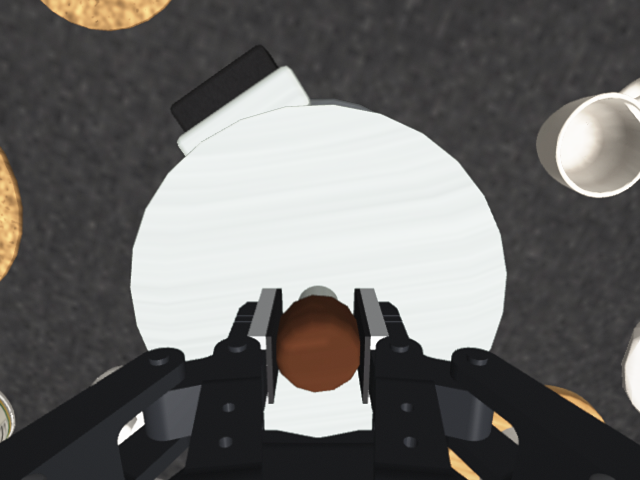

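The lid is held by its knob and is level, and the load of about 2.3 N matches its weight. I'll carry it to the mat.

```bash
python3 -m handwheel '{"series": [[[0,-1.5,0,0,0,0,0.1],[0.1,-4.5,0,0,0,0,0.1],[0.3,-8.5,0,0,0,0,0.1],[0.5,-12.5,0,0,0,0,0.1],[0.7,-16.5,0,0,0,0,0.1],[0.9,-20.5,0.5,0,0,0,0.1],[1.1,-24.5,1,0,0,0,0.1],[1.2,-28,1.5,0,0,0,0.1],[1.3,-30,1.7,0,0,0,0.1],[1.3,-30.9,1.7,0,0,0,0.1],[1.3,-30.9,1.7,0,0,0,0.1]]]}'; python3 - <<'E'
from h import *
np.set_printoptions(precision=1,suppress=True)
mv((480,-239,27.5),154.8)
s=snap('top','t4.png'); g=cv2.cvtColor(s['img'],cv2.COLOR_RGB2HSV)
a=s['img'][150:330,300:520,::-1]; cv2.imwrite('pics/t4c.png',cv2.resize(a,None,fx=3,fy=3))
E
```

```text
time: 5.68
tool_pos: [478.3, -239.3, 148.1]
tcp_rot: [180.0, -0.0, 154.8]
ft_force: [0.5, 0.7, -2.0]
finger_gap: 25.5
grip_force: 59.2
shift cm [-0.1  0.1 12.1] rot [ 0. -0. -0.]
```

View pics/t4c.png

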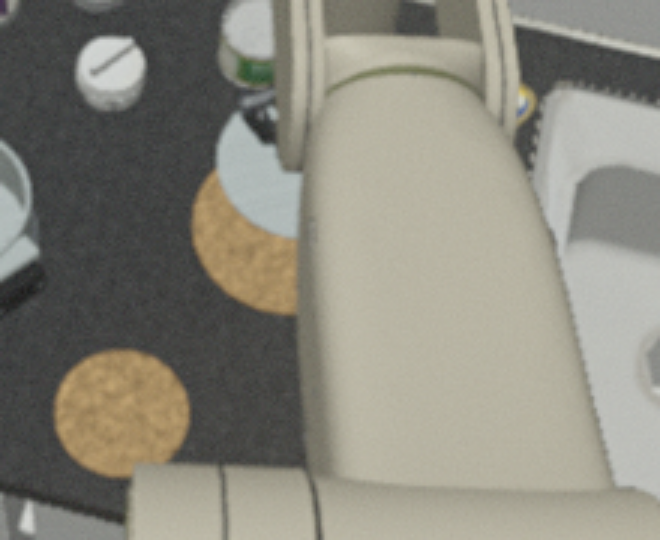

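The lid hangs over the large mat and the tin beside it is clear. Lowering.

```bash
python3 -m handwheel '{"series": [[[0,0,2,0,0,0,0.1],[-0.1,0.1,5,0,0,0,0.1],[-0.1,0.1,8,0,0,0,0.1],[-0.1,0.1,10,0,0,0,0.1],[-0.1,0.1,11,0,0,0,0.1],[-0.1,0.1,11.4,0,0,0,0.1],[-0.1,0.1,11.6,0,0,0,0.1],[-0.1,0.1,11.7,0,0,0,0.1],[-0.1,0.1,11.8,0,0,0,0.1]]]}'
```

```text
time: 6.85
tool_pos: [480.5, -238.9, 30.9]
tcp_rot: [-180.0, 0.1, 154.9]
ft_force: [-0.1, 0.7, -1.5]
finger_gap: 25.5
grip_force: 59.2
```

```bash
python3 -m handwheel '{"series": [[[0,0,0.1,0,0,0,0.1],[0,0,0.2,0,0,0,0.1],[0,0,0.3,0,0,0,0.1],[0,0,0.4,0,0,0,0.1],[0,0,0.4,0,0,0,0.1]]]}'
```

```text
time: 7.48
tool_pos: [480.3, -238.7, 27.4]
tcp_rot: [-180.0, 0.0, 154.9]
ft_force: [-4.8, 2.7, 9.9]
finger_gap: 25.6
grip_force: 60.4
```

```bash
python3 -m handwheel '{"series": [[[0,0,-0.05,0,0,0,0.3],[0,0,-0.05,0,0,0,0.6],[0,0,-0.05,0,0,0,0.8],[0,0,-0.05,0,0,0,0.8],[0,0,-3,0,0,0,0.8],[0,0,-8,0,0,0,0.8],[0,0,-14,0,0,0,0.8],[0,0,-20,0,0,0,0.8],[0,0,-21,0,0,0,0.8]]]}'; python3 - <<'E'
from h import *
mv((480,305,230),154); snap('wrist','w5.png')
E
```

```text
time: 8.6
tool_pos: [482.5, -240.0, 242.4]
tcp_rot: [-179.9, 0.5, 154.9]
ft_force: [0.3, 0.2, 0.5]
finger_gap: 68.2
grip_force: 0.0
shift cm [23.39 49.23  0.96] rot [-0.001  0.009  0.015]
```

View pics/w5.png

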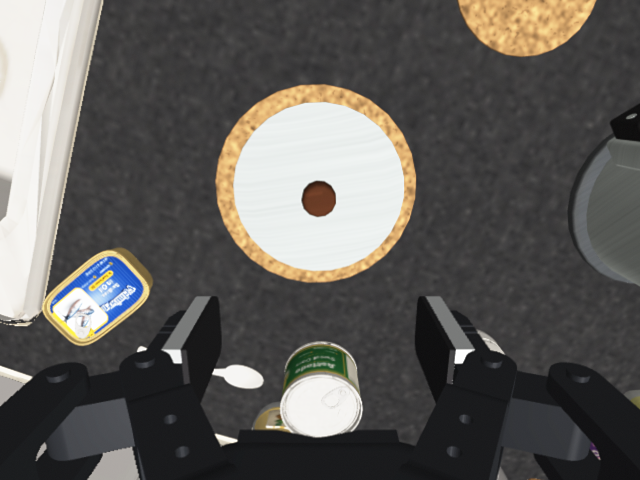

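The lid lies knob-up in the middle of the large mat, with cork showing all round it. Now to the handle.

```bash
python3 -m handwheel '{"series": [[[2,4,0,0,0,0,1],[4.4,9,0,0,0,0,1],[6.8,14,0,0,0,0,1],[9.2,19,0,0,0,0,1],[11.6,24,0,0,0,0,1],[14,29,0,0,0,0,1],[16.4,34,1,0,0,0,1],[18.8,39,2,0,0,0,1],[21.2,44,4,0,0,0,1],[23.4,49.2,6,0,0,0.015,1],[23.4,49.2,6,0,0,0.015,1],[23.4,49.2,6,0,0,0.015,1]]]}'; python3 - <<'E'
from h import *
snap('wrist','w6.png')
E
```

```text
time: 10.15
tool_pos: [476.4, 305.7, 174.5]
tcp_rot: [-179.8, -0.1, 154.1]
ft_force: [0.5, -0.2, 0.8]
finger_gap: 85.6
grip_force: 0.0
```

View pics/w6.png

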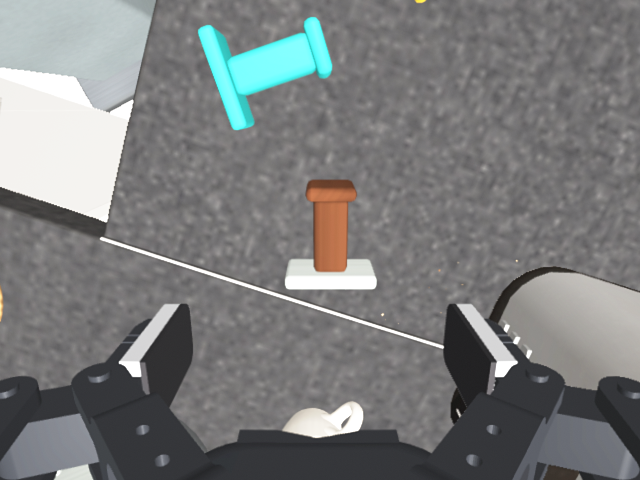

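The handle is seen nearly square: bar spans columns 314–348, the plate's outer top edge is about (286,276)–(377,276), and the heel's is (308,181)–(355,181). The turquoise look-alike is well away, at (265,70).

```bash
python3 - <<'E'
from h import *
np.set_printoptions(precision=1,suppress=True)
s=snap('wrist')
O=at(s,[(286,276),(377,276)],40); N=at(s,[(290,260),(374,260)],40); H=at(s,[(308,181),(355,181)],40); B=at(s,[(314,235),(348,235)],32)
for n,X in(('out',O),('in',N),('heel',H),('bar',B)):
    d=X[1]-X[0]; print(n,X.mean(0),np.linalg.norm(d),np.degrees(np.arctan2(d[1],d[0]))-90)
print('axis yaw',np.degrees(np.arctan2(*(O.mean(0)-H.mean(0))[[1,0]])), np.linalg.norm(O.mean(0)-H.mean(0)))
# edge refine of plate outer line
g=cv2.cvtColor(s['img'],cv2.COLOR_RGB2HSV); m=cv2.inRange(g,(0,0,195),(180,40,255))[245:295,275:390]
c=max(cv2.findContours(m,0,1)[0],key=cv2.contourArea); print('rect',cv2.minAreaRect(c),cv2.boundingRect(c))
w=cv2.inRange(g,(0,120,50),(20,255,255))[175:275,290:370]; c=max(cv2.findContours(w,0,1)[0],key=cv2.contourArea); print('wood',cv2.boundingRect(c))
q=(O.mean(0)+H.mean(0))/2; print(q); mv((q[0],q[1],8),154); mv((q[0],q[1],8),153)
E
```

```text
out [516.8 294.7  40. ] 63.47662011726064 -25.959439836640357
in [506.3 300.1  40. ] 57.93426148007741 -25.954410941224012
heel [456.7 323.3  40. ] 30.766561611932765 -25.92894791668077
bar [492.  306.4  32. ] 23.702957559056927 -25.945780366725316
axis yaw -25.4416822919387 66.58239789860116
rect ((55.0, 26.5), (90.0, 29.0), 0.0) (10, 12, 91, 30)
wood (16, 4, 50, 90)
[486.8 309.   40. ]
shift cm [-0.7  0.8 16.8] rot [-0.  0. -0.]
shift cm [-0.7  0.8 16.8] rot [-0.  0.  0.]
```

```bash
python3 -m handwheel '{"series": [[[-0.7,0.8,4,0,0,0,0.8],[-0.7,0.8,9,0,0,0,0.8],[-0.7,0.8,13,0,0,0,0.8],[-0.7,0.8,15.5,0,0,0,0.8],[-0.7,0.8,16.9,0,0,0,0.7],[-0.7,0.8,16.9,0,0,0,0.4],[-0.7,0.8,16.9,0,0,0,0.1],[-0.7,0.8,16.9,0,0,0,0.1],[-0.7,0.8,16.9,0,0,0,0.1],[-0.7,0.8,16.9,0,0,0,0.1]]]}' 60
```

```text
time: 11.5
tool_pos: [488.5, 311.0, 9.2]
tcp_rot: [179.9, 0.1, 154.0]
ft_force: [-0.9, -1.6, 6.7]
finger_gap: 23.0
grip_force: 59.8
```

```bash
python3 -m handwheel '{"series": [[[0,0,-0.5,0,0,0,0.1],[0,0,-2,0,0,0,0.1],[0,0,-5,0,0,0,0.1],[0,0,-9,0,0,0,0.1],[0,0,-12,0,0,0,0.1],[0,0,-12,0,0,0,0.1]]]}'; python3 - <<'E'
from h import *
np.set_printoptions(precision=2,suppress=True)
print(status.sense()['ft_force'])
snap('wrist','w7.png')
s=snap('top','t7.png'); print(proj(s,[(488,311,140)]))
a=6.2*np.pi/180; ax=np.array([621.7,37.4]); u=np.array([np.cos(a),np.sin(a)])
for D in(106+36+40,106+36+10): p=ax-u*D; print(p); mv((p[0],p[1],130),186.2-360)
E
```

```text
time: 12.25
tool_pos: [489.2, 311.6, 131.5]
tcp_rot: [179.7, 0.2, 154.0]
ft_force: [0.3, -0.6, -2.7]
finger_gap: 22.6
grip_force: 59.0
[ 0.34 -0.57 -2.7 ]
[[207.59 297.78]]
[440.76  17.74]
shift cm [ -8.67 -28.33  -0.28] rot [ 0.    0.   -0.56]
[470.59  20.98]
shift cm [-11.21 -26.73  -0.28] rot [ 0.    0.   -0.56]
```

View pics/w7.png

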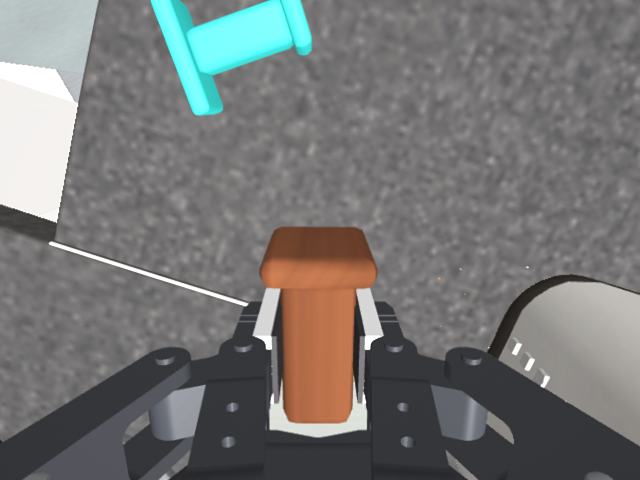

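The handle is held level and straight. I have now viewed 10 pictures, so from here on I'll only measure. I'll raise the arm and pass over the pot with the tool turned to the pressing yaw, then fit the block and cushion edges in the wrist image.

```bash
python3 - <<'E'
from h import *
mv((640,40,230),186.2-360)
E
```

```text
shift cm [-25.61 -17.59 -10.28] rot [ 0.     0.    -0.562]
```

```bash
python3 -m handwheel '{"series": [[[-1,-1,-2,0,0,0,0.1],[-3,-2,-5,0,0,-0.05,0.1],[-6,-4,-8,0,0,-0.14,0.1],[-10,-7,-10,0,0,-0.24,0.1],[-14,-10,-10.2,0,0,-0.34,0.1],[-18,-12.5,-10.2,0,0,-0.44,0.1],[-22,-15,-10.2,0,0,-0.52,0.1],[-25,-17,-10.2,0,0,-0.56,0.1],[-25.6,-17.6,-10.2,0,0,-0.56,0.1],[-25.6,-17.6,-10.2,0,0,-0.56,0.1],[-25.6,-17.6,-10.2,0,0,-0.56,0.1]]]}'; cat > fit.py <<'E'
from h import *
import pickle,itertools
from scipy.optimize import minimize
np.set_printoptions(precision=2,suppress=True)
L=lambda a,b:np.linspace(a,b,60)
E_=[L((-90,-35,82),(-90,35,82)),L((-106,-29,76),(-106,29,76)),L((-105,-30,76),(-92,-30,76)),L((-105,30,76),(-92,30,76)),L((-89,-36,82),(-76,-36,82)),L((-89,36,82),(-76,36,82))]
def score(p,s,G):
    R=Ro.from_euler('z',p[2],degrees=True); out=0
    for e in E_:
        u=proj(s,R.apply(e)+[p[0],p[1],0]).astype('float32'); d=u[-1]-u[0]; n=np.array([-d[1],d[0]])/np.linalg.norm(d)
        gx=cv2.remap(G[0],u[:,0],u[:,1],1)[:,0]; gy=cv2.remap(G[1],u[:,0],u[:,1],1)[:,0]; out+=abs((gx*n[0]+gy*n[1]).mean())*np.sqrt(np.linalg.norm(d))
    return -out
def fit(s,blur=2):
    g=cv2.GaussianBlur(cv2.cvtColor(s['img'],cv2.COLOR_RGB2GRAY).astype('float32'),(0,0),blur); G=cv2.Sobel(g,5,1,0),cv2.Sobel(g,5,0,1)
    best=min(itertools.product(np.arange(610,634,2),np.arange(26,50,2),np.arange(0,13,1.5)),key=lambda p:score(p,s,G))
    o=minimize(score,best,args=(s,G),method='Nelder-Mead'); return o.x,o.fun
E
python3 - <<'E'
from fit import *
s=snap('wrist','w8.png'); print(status.sense()['tool_pos'],proj(s,[(532,28,82),(516,26,76),(622,37,90)]))
for b in(1,2,3): print(b,*fit(s,b))
E
```

```text
time: 13.72
tool_pos: [639.5, 40.8, 229.3]
tcp_rot: [180.0, -0.0, -173.9]
ft_force: [0.4, -1.3, -1.9]
finger_gap: 22.8
grip_force: 59.0
[639.55  40.99 229.39] [[317.6   50.87]
 [317.17  25.36]
 [316.54 193.77]]
1 [624.03  35.46   7.29] -7893.271484375
2 [624.08  35.67   7.36] -5254.77880859375
3 [624.15  35.73   7.36] -3799.166748046875
```

```bash
python3 - <<'E'
from fit import *
s=snap('wrist'); g=cv2.GaussianBlur(cv2.cvtColor(s['img'],cv2.COLOR_RGB2GRAY).astype('float32'),(0,0),1.5); G=cv2.Sobel(g,5,1,0),cv2.Sobel(g,5,0,1)
for rad in(73,71):
    def sc(p):
        a=np.radians(np.r_[100:168:2,208:260:2]); X=np.c_[p[0]+rad*np.cos(a),p[1]+rad*np.sin(a),90+0*a]
        u=proj(s,X).astype('float32'); n=u-proj(s,[(p[0],p[1],90)]); n/=np.linalg.norm(n,axis=1)[:,None]
        return -abs((cv2.remap(G[0],u[:,0],u[:,1],1)[:,0]*n[:,0]+cv2.remap(G[1],u[:,0],u[:,1],1)[:,0]*n[:,1]).mean())
    b=min(itertools.product(np.arange(614,632,1.),np.arange(28,46,1.)),key=sc); print(rad,minimize(sc,b,method='Nelder-Mead').x,sc(b))
t=snap('top'); print('top',*fit(t,1)); t=snap('side'); print('side',*fit(t,1))
E
```

```text
73 [624.14  35.36] -281.30689399946374
71 [621.16  35.41] -242.39923960404252
top [621.2   52.85   7.64] -1695.060546875
side [622.33  41.88   7.59] -1936.6556396484375
```

```bash
python3 - <<'E'
from h import *
mv((458.8,14.8,228),-172.8); mv((458.8,14.8,47.2),-172.8)
E
```

```text
shift cm [18.27 -0.65  0.15] rot [ 0.     0.    -0.018]
shift cm [18.27 -0.65 18.23] rot [ 0.     0.    -0.018]
```

```bash
python3 -m handwheel '{"series": [[[2,0,0,0,0,0,0.1],[6,-0.2,0,0,0,-0.01,0.1],[10,-0.4,0,0,0,-0.018,0.1],[14,-0.5,0,0,0,-0.018,0.1],[17,-0.6,1,0,0,-0.018,0.1],[18.3,-0.65,4,0,0,-0.018,0.1],[18.3,-0.65,8,0,0,-0.018,0.1],[18.3,-0.65,12,0,0,-0.018,0.1],[18.3,-0.65,15.5,0,0,-0.018,0.1],[18.3,-0.65,17.7,0,0,-0.018,0.1],[18.3,-0.65,18.2,0,0,-0.018,0.1],[18.3,-0.65,18.2,0,0,-0.018,0.1]]]}'; python3 - <<'E'
from h import *
mv((458.8,14.8,47.2),-172.8); mv((458.8+24.8,14.8+3.1,47.2),-172.8)
for i in range(6): eyes.snapshot('top'); q=status.sense(); print(q['tool_pos'].round(1),q['ft_force'].round(1))
E
```

```text
time: 15.42
tool_pos: [459.0, 14.3, 47.9]
tcp_rot: [-180.0, 0.0, -172.9]
ft_force: [-0.1, 0.3, -1.6]
finger_gap: 22.9
grip_force: 59.0
shift cm [0.02 0.05 0.07] rot [-0.     0.    -0.001]
shift cm [-2.48  0.05  0.07] rot [-0.     0.    -0.001]
[459.6  14.2  48.5] [-0.3 -0.7 -0.8]
[459.9  14.1  48.7] [-0.2  0.3 -1.1]
[459.9  14.1  48.7] [ 0.1  0.4 -1.4]
[459.8  14.1  48.6] [ 0.5  0.2 -1.8]
[459.7  14.   48.4] [ 0.2 -0.4 -1.3]
[459.5  14.   48.2] [ 0.1 -0.3 -1.6]
```

```bash
python3 -m handwheel '{"series": [[[-0.4,0.03,0.05,0,0,0,0.1],[-0.9,0.07,0.1,0,0,0,0.1],[-1.4,0.07,0.1,0,0,0,0.1],[-1.8,0.07,0.1,0,0,0,0.1],[-2.0,0.07,0.1,0,0,0,0.1],[-2.0,0.07,0.1,0,0,0,0.1]]]}'; python3 - <<'E'
from h import *
for i in range(6): eyes.snapshot('top'); q=status.sense(); print(q['tool_pos'].round(1),q['ft_force'].round(1))
E
```

```text
time: 16.48
tool_pos: [478.5, 17.3, 46.2]
tcp_rot: [180.0, -0.0, -172.9]
ft_force: [-1.2, -0.6, -1.8]
finger_gap: 23.1
grip_force: 59.0
[478.4  17.3  46.2] [-0.9 -0.3 -1.2]
[478.4  17.2  46.2] [ 0.6 -0.1 -1.2]
[478.3  17.2  46.2] [-0.3 -0.9 -2.1]
[478.3  17.2  46.2] [-0.   0.5 -2. ]
[478.4  17.3  46.2] [-0.2  0.1 -1.7]
[478.4  17.2  46.3] [-0.7 -0.1 -1.6]
```

```bash
python3 -m handwheel '{"series": [[[-0.2,0,-0.07,0,0,0,0.1],[-0.4,0,-0.07,0,0,0,0.1],[-0.55,0,-0.07,0,0,0,0.1],[-0.7,0,-0.07,0,0,0,0.1],[-0.85,0,-0.07,0,0,0,0.1],[-1.0,0,-0.07,0,0,0,0.1],[-1.0,0,-0.07,0,0,0,0.1]]]}' 80; python3 - <<'E'
from h import *
for i in range(8): eyes.snapshot('top'); q=status.sense(); print(q['tool_pos'].round(1),q['ft_force'].round(1),q['wrist_torque'].round(2))
E
```

```text
time: 17.65
tool_pos: [487.0, 18.4, 46.3]
tcp_rot: [180.0, -0.2, -172.9]
ft_force: [-9.1, -0.5, 1.6]
finger_gap: 22.3
grip_force: 83.8
[487.   18.4  46.3] [-8.9 -1.8  1.5] [-0.21  1.2   0.24]
[486.9  18.4  46.3] [-8.2 -0.6  1.3] [-0.19  1.22  0.17]
[486.9  18.4  46.3] [-8.4 -1.1  0.5] [-0.23  1.23  0.14]
[486.9  18.4  46.3] [-9.4 -2.7  0.2] [-0.23  1.27  0.13]
[486.9  18.4  46.3] [-8.9 -1.7  1. ] [-0.27  1.24  0.23]
[486.9  18.4  46.3] [-8.3 -1.3  1.7] [-0.26  1.21  0.2 ]
[486.9  18.4  46.3] [-8.5 -1.3  1.1] [-0.22  1.21  0.18]
[486.9  18.4  46.3] [-8.7 -1.8  1.1] [-0.22  1.23  0.19]
```

```bash
python3 -m handwheel '{"series": [[[0,0,0,0,0,-0.007,0.1],[0,0,0,0,0,-0.014,0.1],[0,0,0,0,0,-0.014,0.1]]]}'; cat > chk.py <<'E'
from h import *
Q=[]
for i in range(10): s=eyes.snapshot('wrist'); Q.append(status.sense())
for k in('tool_pos','tcp_rot','ft_force','wrist_torque'): print(k,np.mean([np.where(np.abs(q[k])>179,np.abs(q[k]),q[k]) for q in Q],0).round(2))
def box(im):
    g=cv2.cvtColor(im,cv2.COLOR_RGB2HSV)[200:440,230:410]; c=max(cv2.findContours(cv2.inRange(g,(0,110,40),(20,255,255)),0,1)[0],key=cv2.contourArea); return cv2.boundingRect(c)
print('wood now',box(s['img']),'w7',box(cv2.imread('pics/w7.png')[:,:,::-1]),'w8',box(cv2.imread('pics/w8.png')[:,:,::-1]))
print(Q[-1]['finger_gap'],Q[-1]['grip_force'],Q[-1]['time'])
E
python3 chk.py
```

```text
time: 18.42
tool_pos: [487.0, 18.0, 46.3]
tcp_rot: [-180.0, -0.2, -172.1]
ft_force: [-8.2, -3.0, 0.7]
finger_gap: 22.4
grip_force: 83.8
tool_pos [486.96  18.06  46.3 ]
tcp_rot [ 179.99   -0.2  -172.11]
ft_force [-8.3  -3.25  0.57]
wrist_torque [-0.5   1.19 -0.26]
wood now (30, 27, 118, 196) w7 (30, 27, 117, 196) w8 (30, 28, 117, 195)
22.300283929703824 83.76191854476929 18.925
```

```bash
python3 -m handwheel '{"series": [[[0,0,0,0,0,0.008,0.1],[-0.04,0,0,0,0,0.008,0.1],[-0.04,0,0,0,0,0.008,0.1],[-0.04,0,0,0,0,0.008,0.1]]]}'; python3 chk.py; python3 - <<'E'
from h import *
for n in('top','side'):
    s=snap(n,n+'9.png'); print(n,proj(s,[(519,22,58),(486,18,60)]))
E
```

```text
time: 19.42
tool_pos: [487.3, 18.3, 46.3]
tcp_rot: [180.0, -0.2, -172.5]
ft_force: [-8.8, -2.1, 1.2]
finger_gap: 22.6
grip_force: 83.8
tool_pos [487.27  18.3   46.29]
tcp_rot [ 180.     -0.2  -172.54]
ft_force [-8.82 -2.43  0.98]
wrist_torque [-0.35  1.24 -0.01]
wood now (30, 27, 117, 196) w7 (30, 27, 117, 196) w8 (30, 28, 117, 195)
22.25517069360613 83.77586960792542 19.925
top [[307.23745015 248.10614257]
 [314.47684353 257.00939071]]
side [[315.14980399 259.30754478]
 [322.46264264 263.48032279]]
```

```bash
python3 - <<'E'
from fit import *
for n in('top','side'):
    s=snap(n); s['img']=cv2.imread(f'pics/{n}0.png')[:,:,::-1].copy()
    for b in(.7,1.2): print(n,*fit(s,b))
s=snap('wrist'); q=status.sense(); K,d,R,t=cal(s)
A=Ro.from_euler('xyz',q['tcp_rot'],degrees=True).as_matrix(); Rc=R@A; c=A.T@(-R.T@t-q['tool_pos'])
for f,p,rot in(('w2',(621.5,38.9,200.5),(180,0,154.9)),('w3',(623.2,35.1,167.8),(179.9,.2,154.9)),('w8',(639.5,40.9,229.3),(180,0,-173.9))):
    B=Ro.from_euler('xyz',rot,degrees=True).as_matrix(); s['R']=Rc@B.T; s['t']=-s['R']@(np.array(p)+B@c); s['img']=cv2.imread(f'pics/{f}.png')[:,:,::-1].copy()
    print(f,*fit(s,1.5))
E
```

```text
top [623.12  36.03   4.5 ] -2671.999755859375
top [623.09  36.45   4.67] -2144.1552734375
side [622.03  41.82   7.78] -2184.9462890625
side [622.33  44.41   8.95] -1737.7161865234375
w2 [623.49  36.2    7.18] -6424.552734375
w3 [624.24  35.88   7.06] -6214.68994140625
w8 [624.11  35.62   7.29] -6378.36376953125
```

The three wrist-image fits agree to within 1 mm: the seat is about 0.3 mm off the handle's line. The push is 9.0 N, the contact is flush with the twist torque near zero, and the grip has not slipped. Handing in.

```bash
python3 -c "
from bench import r
print(r.hand_in())"
```

```text
the job is handed in; nothing more can be done
None
```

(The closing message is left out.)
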